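# Close a clip-lock biscuit box: press the lid home, tuck both end clips under their lips

### The arm

A 6-joint arm with a two-finger parallel gripper is mounted at the origin on a cart in front of the work surface, level with it; the furniture and walls round the work are solid. World frame = base frame: x ahead of the robot, y to its left, z up, the work surface at z = 0. Lengths are in m, angles in degrees, forces in N, time in s.
With the tool pointing down it reaches from about 0.325 to 0.85 m from the base axis. Payload 15.5 kg.
Tool frame: the origin (TCP) lies midway between the tips of the shut fingers; the grasp point (between the pads) lies 19 mm behind it; z points along the fingers, y is the line along which they close (so a half turn about z gives the same grasp; the last joint's range is limited). The gripper opens to 91 mm and grips with 3 to 60 N. Pads are 32 mm wide; open, the fingers measure 118 mm over their backs; the gripper's body (76 mm by 178 mm) begins 60 mm behind the grasp point.
Start: joints at [-70.846, 28.281, 77.091, -0, 74.628, -5.472], TCP at [0.26, -0.568, 0.214] pointing down, gripper open.
Joint ranges: [-166.48, 166.48], [-47.26, 123.95], [12.59, 153.08], [-70.14, 250.14], [6.76, 159.57], [-176.63, 176.63]. Speed limits (degrees/s): [108.29, 108.29, 147.25, 172.46, 172.46, 172.46].

### API

Orientations are given as a 3x3 rotation matrix whose columns are the frame's x, y, z axes.
In Python, from bench import ctrl gives the robot as it stands. The module is installed in compiled form; this text tells all that it offers. Calls block until the motion is done:
- ctrl.goto(position, orientation): joint-space move of the TCP to a pose.
- ctrl.move_l(position, vel=0.15, ori=None, contact_N=None): straight line of the TCP; ori=None keeps the orientation; vel is the mean speed in m/s. With contact_N (N) it stops when the force on the tool has changed by that much, and returns True; else False.
- ctrl.movej(angles): joint-space move.
- ctrl.command_gripper(opening): opening from 0.0 (shut) to 1.0 (fully open); the grip force is fixed at half the most; returns when the fingers have stopped.
- ctrl.sleep(seconds).
- ctrl.ik(position, orientation): joint angles nearest the present ones, or None.
- ctrl.read_camera(name): name is "side" or "top"; returns the picture (480x640x3 uint8, blue, green, red); there is no depth.
- ctrl.camera_params(name): a dict with "fx", "fy", "cx", "cy" (pixels), "D" ([k1, k2, p1, p2, k3] as OpenCV has them; the pictures are not rectified), "pose" (4x4, takes a point from camera to world coordinates). Camera axes: x right, y up, looking along -z (the intrinsics and any distortion apply to the point x, -y, -z); pixel columns grow to the right and rows downward; lengths in m; the calibration is good to about 2 mm. A picture is of the moment at which its call begins. camera_params takes no time and is no camera call.
A pose or a line that the arm cannot do raises ctrl.MotionError and nothing moves.
- ctrl.sign_off(): hands the job in; it is judged then, once.
Readings, each from a call of its own:
- ctrl.current_t(): time.
- ctrl.current_q(): joint angles.
- ctrl.current_dq(): joint speeds.
- ctrl.current_effort(): joint torques, N m.
- ctrl.current_tool_pos(): TCP position.
- ctrl.current_eef_rot(): TCP orientation.
- ctrl.current_contact_force(): force on the tool from outside, world axes, zero at the start.
- ctrl.current_wrist_torque(): the same for the moment, N m.
- ctrl.current_grip_width(): opening from 0.0 (shut) to 1.0 (fully open).
- ctrl.current_grasp_force(): force on a finger pad.
Only numpy, scipy, OpenCV 4.12 (cv2) and the standard library are available. Lean on these libraries where they do the work, as an engineer would, in place of code of your own. Each camera call takes 0.05 s, during which the arm holds its last target. There are 200 camera calls.

### The job

Close the clear biscuit container: press its teal lid fully down into the rim, then fold the clip at each end down over the rim and push its hooked edge in beneath the clear lip on the end wall until it clicks and stays shut by itself. Do it only by pressing and pushing with the fingertips: do not lift or tip the container or shove it about the worktop (a centimetre or two of sliding does no harm), and leave the things around it alone.

Things in the scene. Friction and masses are not known exactly. Their poses are not given: they have to be found in the camera images.
- container: Clear food container with biscuits in it and a teal lid, loose, 0.85 to 1.3 kg; non-slip base: a sideways push over 5 N may slide it. Body 110 mm along x, 150 mm along y (long side, a clip at each end), 72 mm to the rim; lid 118 x 160 mm, its border 82 mm up when home. Origin: centre of the underside, z up. Left clip at +y, right clip at -y.
- lid (a joint): How far the lid stands proud, m: 0 = fully home, at most 0.006. It goes straight up and down; pressing it in the middle takes 4 to 6 N until it stops hard, and its seal then holds it home. While it is over about 2 mm proud, the clips' hooked edges meet the lip instead of passing beneath it.
- lid_top (a point): Centre of the lid's top panel, 80 mm above the container's underside with the lid home: the place to press. The border round it stands 2 mm higher.
- clip_left (a joint): Angle of the left clip (+y end), rad: 0 = down against the end, shut; 1.57 = straight out, level; 2.2 = most open, leaning up. Springy: let go before the click it creeps open to about 0.6; above 0.7 it stays. Folding takes under 3 N; the last 0.3 rad, as the hook passes the lip's bead, 2 to 5 N inward at the pad, then it clicks and holds.
- clip_left_hinge (a point): Middle of the left clip's hinge line, which runs along the container's x: container x 0, y +86 mm, z 79 mm with the lid home (higher by as much as the lid is proud).
- clip_left_pad (a point): Where to push: middle of the face of the left clip's thumb lip, a bar 46 mm wide and 6 mm high along the free edge, 6 mm proud of its outer face (the side toward the hinge slopes), 30 mm from the hinge line. The clip is a teal plate 60 mm wide, 34 mm from hinge line to free edge, 3 mm thick. Shut, this point is at container y +94, z 49 mm.
- clip_left_hook (a point): Ridge of the left clip's hooked free edge (inner side). Caught, it lies beneath the clear lip on the end wall, about container y +78, z 53 mm. The lip is 68 mm wide, sticks out from y +75 to +84 mm, z 52 to 59 mm, with a bead under its outer edge.
- clip_right (a joint): Angle of the right clip (-y end), rad: 0 = down against the end, shut; 1.57 = straight out, level; 2.2 = most open, leaning up. Springy: let go before the click it creeps open to about 0.6; above 0.7 it stays. Folding takes under 3 N; the last 0.3 rad, as the hook passes the lip's bead, 2 to 5 N inward at the pad, then it clicks and holds.
- clip_right_hinge (a point): Middle of the right clip's hinge line, which runs along the container's x: container x 0, y -86 mm, z 79 mm with the lid home (higher by as much as the lid is proud).
- clip_right_pad (a point): Where to push: middle of the face of the right clip's thumb lip, a bar 46 mm wide and 6 mm high along the free edge, 6 mm proud of its outer face (the side toward the hinge slopes), 30 mm from the hinge line. The clip is a teal plate 60 mm wide, 34 mm from hinge line to free edge, 3 mm thick. Shut, this point is at container y -94, z 49 mm.
- clip_right_hook (a point): Ridge of the right clip's hooked free edge (inner side). Caught, it lies beneath the clear lip on the end wall, about container y -78, z 53 mm. The lip is 68 mm wide, sticks out from y -75 to -84 mm, z 52 to 59 mm, with a bead under its outer edge.
- honey_jar: Honey jar with a yellow lid, 64 mm across, 87 mm high, standing beyond the container. Origin: centre of its underside. Leave alone.
- striped_mug: White mug with dark stripes, 86 x 120 x 90 mm high, at the right. Origin: under its centre. Leave alone.
- salt_shaker: Salt shaker, 44 mm across, 90 mm high. Origin: centre of its underside. Leave alone.
- pepper_mill: Wooden pepper mill, 58 mm across, 170 mm high. Origin: centre of its underside. Leave alone.
- spice_c: Spice jar with a red cap, 45 mm across, 108 mm high. Origin: centre of its underside. Leave alone.
Things that resemble listed ones, but are neither listed nor needed, are in the scene too. There is more than one size of the container; the job needs the smaller.

How it is judged:
By the outcome, as a careful person would: the job done as asked, in the order asked, and still so for the second after the job is handed in, with the robot touching nothing.
It also fails if it takes over 54 s, if anything falls off the work surface, if the arm or the gripper's body presses on something with over 40 N, if the wrist force passes 120 N, or if a joint passes its speed limit or range.

## Working session

There is one attempt and no reset: what is moved stays moved. The work goes in short steps, each a Python script; the robot and the scene stay as the last script left them, time stands still between calls to the robot, and variables do not carry over. Pictures are saved under pics/ and viewed, at most 10 in all, crops included, and the job is handed in when it is done.

```bash
mkdir -p pics; python3 - <<'E'
from bench import ctrl
import cv2
for n in("side","top"):
    cv2.imwrite(f"pics/{n}0.png",ctrl.read_camera(n)); p=ctrl.camera_params(n); print(n,{k:(v if k!='pose' else [[round(float(a),4) for a in r] for r in v]) for k,v in p.items()})
print(ctrl.current_t(),ctrl.current_eef_rot(),ctrl.current_grip_width())
E
```

```text
side {'fx': 512.8305771251827, 'fy': 512.8305771251827, 'cx': 324.2060874143447, 'cy': 244.7818638319451, 'D': array([0.0259887, 0.       , 0.       , 0.       , 0.       ]), 'pose': [[0.9881, 0.0871, -0.1269, 0.2864], [-0.1531, 0.47, -0.8693, -1.3591], [-0.0161, 0.8784, 0.4777, 0.8442], [0.0, 0.0, 0.0, 1.0]]}
top {'fx': 465.2518418877624, 'fy': 465.2518418877624, 'cx': 320.59222672823944, 'cy': 232.581255400379, 'D': array([-0.00477216,  0.        ,  0.        ,  0.        ,  0.        ]), 'pose': [[0.0277, 0.9848, -0.1712, 0.2674], [-0.9996, 0.0279, -0.0012, 0.0328], [0.0036, 0.1712, 0.9852, 1.501], [0.0, 0.0, 0.0, 1.0]]}
0.1 [[ 9.09049818e-01  4.16687274e-01 -3.79995114e-04]
 [ 4.16687437e-01 -9.09049214e-01  1.05218689e-03]
 [ 9.29986272e-05 -1.11482949e-03 -9.99999374e-01]] 1.000102416502344
```

View pics/top0.png

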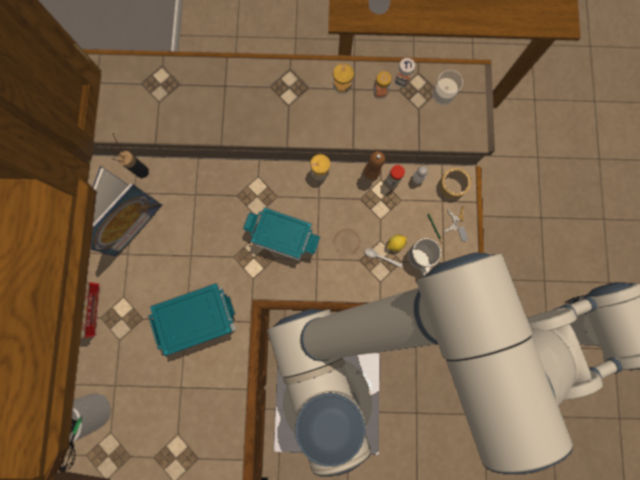

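View pics/side0.png

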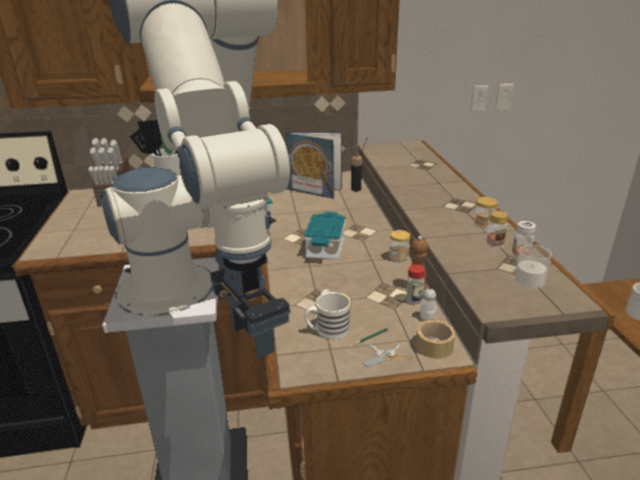

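Candidates: the smaller teal-lidded container at top px (283,234), which also appears in side at (325,235), and the bigger teal one at top px (192,320). By size I choose (283,234). I'll check it in a close crop.

```bash
python3 - <<'E'
import cv2,numpy as np
t=cv2.imread("pics/top0.png")[190:280,230:335]; s=cv2.imread("pics/side0.png")[200:270,290:360]
t=cv2.resize(t,None,fx=4.5,fy=4.5,interpolation=cv2.INTER_CUBIC); s=cv2.resize(s,(320,320),interpolation=cv2.INTER_CUBIC)
o=np.zeros((405,800,3),np.uint8); o[:t.shape[0],:t.shape[1]]=t[:405]; o[:320,480:]=s
cv2.imwrite("pics/crop1.png",o)
E
```

```text
(no output)
```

View pics/crop1.png

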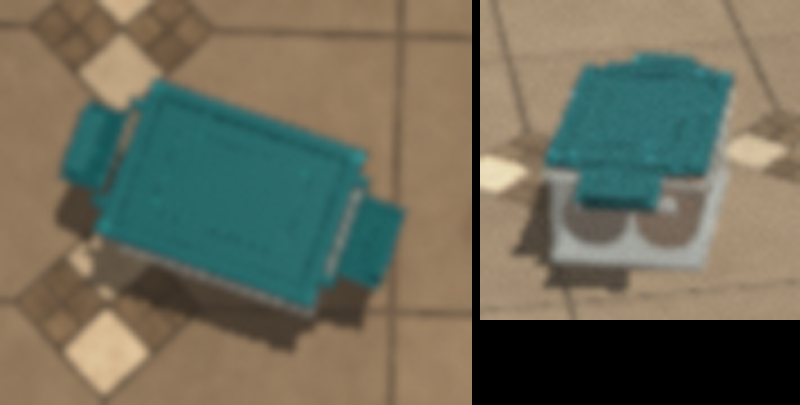

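```bash
cat > h.py <<'E'
import numpy as np,cv2
from bench import ctrl
def proj(n,P):
    p=ctrl.camera_params(n); M=np.linalg.inv(np.array(p["pose"])); c=np.atleast_2d(P)@M[:3,:3].T+M[:3,3]; c=c*[1,-1,-1]
    K=np.array([[p["fx"],0,p["cx"]],[0,p["fy"],p["cy"]],[0,0,1]])
    return cv2.projectPoints(c,np.zeros(3),np.zeros(3),K,np.array(p["D"]))[0][:,0]
def w(v,P):
    c,s=np.cos(v[2]),np.sin(v[2]); return np.atleast_2d(P)@np.array([[c,s,0],[-s,c,0],[0,0,1]])+[v[0],v[1],0]
E
cat > fit.py <<'E'
from h import *
from scipy.optimize import least_squares
T=lambda a:(np.array(a)+.5)/4.5-.5+[230,190]
S=lambda a:(np.array(a)-[480,0]+.5)*70/320-.5+[290,200]
# order: (+x,+y),(+x,-y),(-x,-y),(-x,+y)
lt=T([(155,82),(365,155),(312,308),(100,233)]); ls=S([(735,72),(708,178),(548,163),(588,65)])
# container +y is image-left in top, far in side; +x is image-up in top, right in side
ls=S([(735,72),(720,173),(548,163),(588,65)])
cl=T([(93,103),(65,180)]); cr=T([(404,208),(378,288)]); crs=S([(658,208),(583,203)])
def edge(s,a,d): return np.array([[x,s*(.086+.034*np.sin(a)),.079+d-.034*np.cos(a)] for x in(.03,-.03)])
def res(v):
    d=v[3]; L=np.array([[.059,.08,.082+d],[.059,-.08,.082+d],[-.059,-.08,.082+d],[-.059,.08,.082+d]])
    return np.concatenate([(proj("top",w(v,L))-lt).ravel(),.5*(proj("side",w(v,L))-ls).ravel(),
     (proj("top",w(v,edge(1,v[4],d)))-cl).ravel(),(proj("top",w(v,edge(-1,v[5],d)))-cr).ravel(),(proj("side",w(v,edge(-1,v[5],d)))-crs).ravel()])
r=least_squares(res,[.48,.1,-.3,.004,1.4,1.3],bounds=([-1,-1,-2,0,0,0],[1,1,2,.006,2.2,2.2]),x_scale=[.1,.1,.1,.002,1,1])
print(r.x.round(4),np.degrees(r.x[2])); print(res(r.x).reshape(-1,2).round(1).tolist())
E
python3 fit.py
```

```text
[ 0.5126  0.1574 -0.3032  0.      1.0329  1.4586] -17.371661499053307
[[-0.8, -1.7], [0.9, -1.6], [0.0, 0.1], [-1.8, 0.0], [0.1, 0.6], [-1.1, 0.3], [-0.5, 0.3], [-0.7, 0.5], [0.1, 0.0], [-0.4, 0.6], [1.3, -0.2], [0.7, 0.2], [0.6, 0.2], [-1.9, 0.2]]
```

```bash
cat > fit2.py <<'E'
from h import *
from scipy.optimize import minimize
def mask(img,b):
    h=cv2.cvtColor(img,cv2.COLOR_BGR2HSV); m=cv2.inRange(h,(80,90,50),(100,255,255)); o=np.zeros_like(m); x0,y0,x1,y1=b; o[y0:y1,x0:x1]=m[y0:y1,x0:x1]
    return o
def box(lo,hi): return np.array([[x,y,z] for x in(lo[0],hi[0]) for y in(lo[1],hi[1]) for z in(lo[2],hi[2])])
def parts(v):
    d=v[3]; out=[box((-.059,-.08,.074+d),(.059,.08,.082+d))]
    for s,a in((1,v[4]),(-1,v[5])):
        u=np.array([0,s*np.sin(a),-np.cos(a)]); n=np.array([0,s*np.cos(a),np.sin(a)]); h=np.array([0,s*.086,.079+d])
        out.append(np.array([h+[x,0,0]+u*r+n*t for x in(-.03,.03) for r in(0,.034) for t in(-.0,.003)]))
        out.append(np.array([h+[x,0,0]+u*r+n*t for x in(-.023,.023) for r in(.027,.033) for t in(0,.008)]))
    return out
def cost(v,ms,prox=True):
    c=0
    for n,(m,b) in ms.items():
        x0,y0,x1,y1=b; k=8; r=np.zeros(((y1-y0)*k,(x1-x0)*k),np.uint8)
        for P in parts(v):
            q=((proj(n,w(v,P))-[x0-.5,y0-.5])*k-.5)
            cv2.fillConvexPoly(r,cv2.convexHull((q*16).round().astype(np.int32)),255,shift=4)
        r=cv2.resize(r,(x1-x0,y1-y0),interpolation=cv2.INTER_AREA).astype(float)/255
        c+=np.abs(r-m[y0:y1,x0:x1]/255.).sum()
    return c+1e6*(max(0,v[3]-.006)+max(0,-v[3]))
def fit(imgs,v0,boxes):
    ms={n:(mask(i,boxes[n]),boxes[n]) for n,i in imgs.items()}
    best=None
    for _ in range(2):
        S=np.array([v0]+[np.array(v0)+np.eye(6)[i]*s for i,s in enumerate([.008,.008,.06,.002,.3,.3])])
        r=minimize(cost,v0,args=(ms,),method="Nelder-Mead",options=dict(initial_simplex=S,maxiter=400)); v0=r.x
    return r.x,r.fun
B={"top":(232,195,332,275),"side":(298,205,356,252)}
if __name__=="__main__":
    I={n:cv2.imread(f"pics/{n}0.png") for n in B}
    v,f=fit(I,[.5126,.1574,-.3032,.003,1.2,1.45],B); print(v.round(4).tolist(),f)
    for n in B:
        b=B[n]; print(n,fit({n:I[n]},v,B)[0].round(4).tolist())
    from h import ctrl
    a=v[2]; X=np.array([np.cos(a),np.sin(a),0]); q0=np.array(ctrl.current_q())
    for s in(1,-1):
        R=np.c_[np.cross(s*X,[0,0,-1]),s*X,[0,0,-1]]
        print(s,R.round(2).tolist(),[ctrl.ik(w(v,p)[0].tolist(),R.tolist()) for p in([0,0,.12],[0,.125,.12],[0,-.125,.05])])
E
python3 fit2.py
```

```text
Traceback (most recent call last):
  File "fit2.py", line 34, in <module>
    v,f=fit(I,[.5126,.1574,-.3032,.003,1.2,1.45],B); print(v.round(4).tolist(),f)
        ~~~^^^^^^^^^^^^^^^^^^^^^^^^^^^^^^^^^^^^^^^^
  File "fit2.py", line 29, in fit
    r=minimize(cost,v0,args=(ms,),method="Nelder-Mead",options=dict(initial_simplex=S,maxiter=400)); v0=r.x
  File "fit2.py", line 19, in cost
    q=((proj(n,w(v,P))-[x0-.5,y0-.5])*k-.5)
        ~~~~^^^^^^^^^^
  File "h.py", line 4, in proj
    p=ctrl.camera_params(n); M=np.linalg.inv(np.array(p["pose"])); c=np.atleast_2d(P)@M[:3,:3].T+M[:3,3]; c=c*[1,-1,-1]
ValueError: time passes only in moves, steps and waits
```

```bash
sed -i 's/^def proj/PC={n:ctrl.camera_params(n) for n in("top","side")}\ndef proj/; s/p=ctrl.camera_params(n);/p=PC[n];/' h.py; python3 fit2.py
```

```text
[0.5108, 0.1577, -0.3101, 0.004, 1.032, 1.3617] 376.8666666666667
top [0.5104, 0.1576, -0.3184, 0.0004, 1.0069, 1.9789]
side [0.5128, 0.1726, -0.2867, 0.0001, 1.0319, 1.2227]
1 [[0.31, 0.95, 0.0], [0.95, -0.31, 0.0], [0.0, 0.0, -1.0]] [array([ 1.07563748e+01,  2.77448565e+01,  9.61252716e+01, -2.54444375e-14,
        5.61298719e+01,  2.85243701e+01]), array([ 2.11900249e+01,  3.31869819e+01,  8.45772615e+01, -2.54444375e-14,
        6.22357566e+01,  3.89580202e+01]), array([-2.54215307e+00,  3.07862053e+01,  1.07927225e+02, -2.54444375e-14,
        4.12865701e+01,  1.52258422e+01])]
-1 [[-0.31, -0.95, 0.0], [-0.95, 0.31, 0.0], [-0.0, -0.0, -1.0]] [array([ 1.07563748e+01,  2.77448565e+01,  9.61252716e+01, -2.54444375e-14,
        5.61298719e+01, -1.51475630e+02]), array([ 2.11900249e+01,  3.31869819e+01,  8.45772615e+01, -2.54444375e-14,
        6.22357566e+01, -1.41041980e+02]), array([-2.54215307e+00,  3.07862053e+01,  1.07927225e+02, -2.54444375e-14,
        4.12865701e+01, -1.64774158e+02])]
```

```bash
cat >> h.py <<'E'
V=np.array([.5108,.1577,-.313])
def R(v=V): X=np.array([np.cos(v[2]),np.sin(v[2]),0]); return np.c_[np.cross(X,[0,0,-1]),X,[0,0,-1]]
def P(x,y,z,v=V): return w(v,[x,y,z])[0].tolist()
def st(t=""):
    f=np.array(ctrl.current_contact_force()); p=np.array(ctrl.current_tool_pos()); d=p-[V[0],V[1],0]
    r=lambda u:(R().T@u)[[1,0,2]]*[1,1,-1]
    print(t,round(ctrl.current_t(),2),"cont xyz mm",(r(d)*1e3).round(1).tolist(),"F",r(f).round(1).tolist())
E
python3 - <<'E'
from h import *
ctrl.command_gripper(0.0); st()
ctrl.goto(P(0,0,.2),R()); st("above")
ctrl.move_l(P(0,0,.095),.12); st()
print(ctrl.move_l(P(0,0,.07),.02,contact_N=25)); st("press"); ctrl.sleep(.3); st()
ctrl.move_l(P(0,0,.17),.12); st()
E
```

```text
1.47 cont xyz mm [-14.7, -767.7, 213.9] F [-0.2, 0.4, -0.4]
above 4.17 cont xyz mm [0.5, -0.5, 200.0] F [-0.6, -0.7, -0.5]
 5.2 cont xyz mm [0.4, 0.2, 95.6] F [-0.7, 0.5, 1.0]
True
press 6.01 cont xyz mm [0.1, 0.1, 80.0] F [-3.1, -1.8, 17.3]
 6.31 cont xyz mm [0.1, 0.1, 79.9] F [-3.3, -2.4, 17.4]
 7.22 cont xyz mm [-0.4, -0.2, 169.2] F [0.5, -0.9, -0.6]
```

```bash
cat >> h.py <<'E'
def clip(s):
    ctrl.goto(P(0,s*.121,.13),R()); st("out")
    print(ctrl.move_l(P(0,s*.121,.045),.05,contact_N=12)); st("down")
    y=.121
    for k in range(40):
        y-=.001; ctrl.move_l(P(0,s*y,.045),.02)
        f=(np.array(ctrl.current_contact_force())@R())[0]*s
        st(f"{y*1e3:.0f}")
        if f>11 or y<.104: break
E
python3 - <<'E'
from h import *
clip(-1)
E
```

```text
out 7.79 cont xyz mm [-0.2, -121.5, 129.5] F [0.0, 0.7, -1.1]
False
down 9.64 cont xyz mm [0.1, -121.0, 45.2] F [-1.0, -1.3, -0.5]
120 9.89 cont xyz mm [-0.0, -120.1, 45.0] F [0.3, -2.0, -1.0]
119 10.14 cont xyz mm [-0.0, -119.0, 44.9] F [0.4, -3.9, -2.5]
118 10.39 cont xyz mm [-0.1, -117.9, 45.0] F [-0.3, -3.1, -2.4]
117 10.64 cont xyz mm [0.0, -116.9, 45.0] F [-0.2, -2.4, -1.3]
116 10.89 cont xyz mm [0.1, -115.9, 45.0] F [-0.3, -1.2, -1.2]
115 11.14 cont xyz mm [0.1, -114.9, 45.1] F [0.5, 0.1, -0.1]
114 11.39 cont xyz mm [0.1, -113.9, 45.0] F [0.7, 0.1, -0.1]
113 11.64 cont xyz mm [0.1, -112.9, 45.0] F [-0.7, -0.3, 0.6]
112 11.89 cont xyz mm [0.0, -112.0, 45.0] F [-0.6, -0.8, -0.8]
111 12.14 cont xyz mm [-0.1, -111.3, 45.0] F [0.4, -6.1, 0.5]
110 12.39 cont xyz mm [-0.2, -110.4, 45.0] F [0.9, -6.1, 0.9]
109 12.64 cont xyz mm [-0.3, -109.4, 45.0] F [-0.4, -7.3, 1.1]
108 12.89 cont xyz mm [-0.3, -108.5, 44.9] F [0.0, -7.9, 1.1]
107 13.14 cont xyz mm [-0.4, -107.5, 44.9] F [0.1, -7.0, 1.2]
106 13.39 cont xyz mm [-0.3, -106.5, 45.0] F [-0.9, -6.9, 1.7]
105 13.64 cont xyz mm [-0.4, -105.5, 44.9] F [-0.4, -8.4, 2.2]
104 13.89 cont xyz mm [-0.4, -104.5, 44.9] F [0.0, -7.6, 1.2]
```

```bash
cat > look.py <<'E'
from h import *; import sys
t=ctrl.read_camera("top"); s=ctrl.read_camera("side"); n=sys.argv[1]
cv2.imwrite(f"pics/t{n}.png",t); cv2.imwrite(f"pics/s{n}.png",s)
o=np.zeros((400,800,3),np.uint8); o[:360,:400]=cv2.resize(t[190:280,230:330],(400,360),interpolation=cv2.INTER_CUBIC); o[:400,400:]=cv2.resize(s[195:275,290:370],(400,400),interpolation=cv2.INTER_CUBIC)
cv2.imwrite(f"pics/c{n}.png",o)
E
python3 - <<'E'
from h import *
ctrl.move_l(P(0,-.125,.045),.08); ctrl.move_l(P(0,-.125,.15),.2); ctrl.goto([.40,-.20,.25],R()); st()
E
python3 look.py 1; python3 - <<'E'
from fit2 import *
B={"top":(232,185,332,275),"side":(298,200,362,252)}
I={"top":cv2.imread("pics/t1.png"),"side":cv2.imread("pics/s1.png")}
v,f=fit(I,[.513,.163,-.313,.001,1.03,.1],B); print(v.round(4).tolist(),f)
print(fit({"top":I["top"]},v,B)[0].round(4).tolist())
E
```

```text
16.02 cont xyz mm [4.5, -373.6, 249.1] F [0.8, 0.0, 0.7]
[0.5125, 0.1633, -0.3097, 0.0034, 0.9901, -0.1271] 345.1058823529412
[0.513, 0.1638, -0.3112, 0.0003, 1.0051, -0.1111]
```

View pics/c1.png

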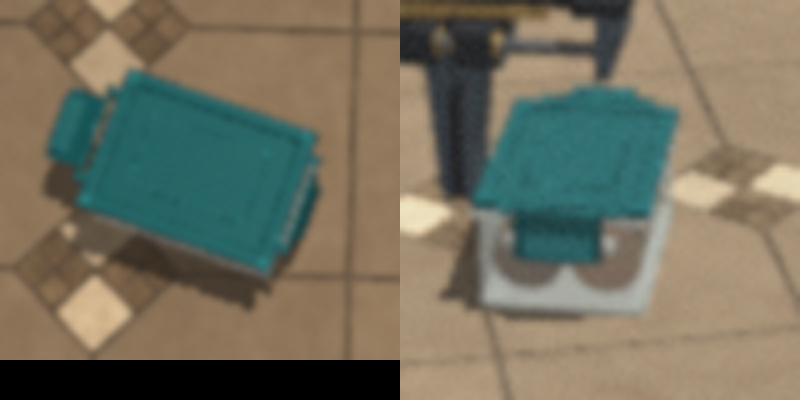

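The right clip (crop px 555,238) is flat against the end wall, and the container has slid about 6 mm. The left clip (crop px 78,128) is still open. I'll update the pose and close the left, stopping at the first hard contact.

```bash
sed -i 's/^V=.*/V=np.array([.5128,.1638,-.312])/; s/if f>11 or y<.104/if (f>5 and y<.113) or y<.107/' h.py
python3 - <<'E'
from h import *
ctrl.goto(P(0,0,.2),R()); clip(1)
E
```

```text
out 18.18 cont xyz mm [0.3, 120.6, 129.7] F [0.1, -0.6, 0.4]
False
down 20.02 cont xyz mm [0.1, 121.1, 45.2] F [0.7, 0.0, -0.1]
120 20.27 cont xyz mm [0.1, 120.0, 45.1] F [-0.4, 0.9, 1.2]
119 20.52 cont xyz mm [0.1, 119.2, 45.0] F [1.4, 3.4, -3.6]
118 20.77 cont xyz mm [0.0, 118.0, 45.0] F [-0.8, 3.9, -2.4]
117 21.02 cont xyz mm [-0.0, 116.9, 45.0] F [0.5, 0.8, -2.1]
116 21.27 cont xyz mm [-0.0, 115.8, 45.0] F [0.1, 1.0, -1.2]
115 21.52 cont xyz mm [-0.0, 114.8, 45.0] F [0.4, 1.0, -0.4]
114 21.77 cont xyz mm [-0.0, 113.9, 45.0] F [0.2, 0.9, 0.8]
113 22.02 cont xyz mm [-0.0, 112.9, 45.0] F [-0.1, 0.7, -0.9]
112 22.27 cont xyz mm [-0.0, 111.9, 45.0] F [1.2, 0.4, 0.3]
111 22.52 cont xyz mm [0.1, 111.3, 45.1] F [-0.5, 4.2, -1.2]
110 22.77 cont xyz mm [0.2, 110.4, 45.1] F [-0.7, 5.1, -2.1]
```

```bash
python3 - <<'E'
from h import *
ctrl.move_l(P(0,.125,.045),.08); ctrl.move_l(P(0,.125,.15),.2)
ctrl.goto(P(0,0,.11),R()); print(ctrl.move_l(P(0,0,.077),.02,contact_N=3)); st("lid"); ctrl.move_l(P(0,0,.2),.15)
ctrl.goto([.40,-.20,.25],R()); st()
E
python3 look.py 2; python3 - <<'E'
from fit2 import *
B={"top":(232,185,332,275),"side":(298,200,362,252)}
v,f=fit({"top":cv2.imread("pics/t2.png"),"side":cv2.imread("pics/s2.png")},[.5128,.1635,-.311,.001,.1,.1],B); print(v.round(4).tolist(),f)
E
```

```text
True
lid 25.72 cont xyz mm [0.0, -0.0, 80.0] F [-0.3, -0.5, 5.8]
 28.1 cont xyz mm [4.5, -380.2, 249.8] F [0.0, 0.1, -0.8]
[0.5119, 0.1635, -0.2954, 0.0011, -0.0762, -0.1115] 327.0745098039216
```

View pics/c2.png

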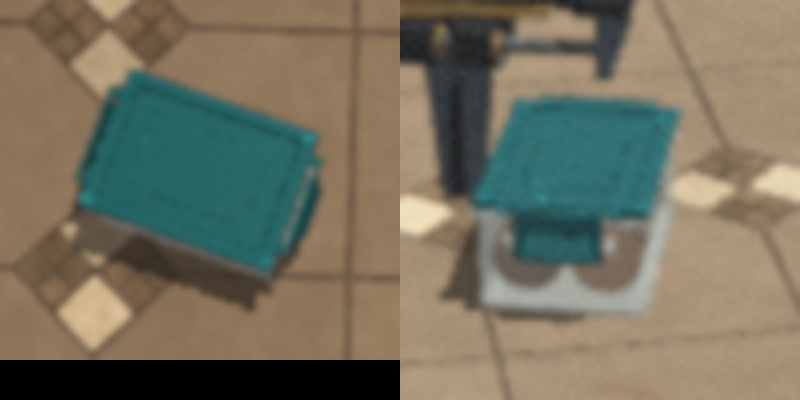

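Both clips lie flat against the ends (crop px left 95,150; right 303,220 and 555,238). The lid touched at exactly 80 mm, so it is home. Handing in.

```bash
python3 -c "
from bench import ctrl
print(ctrl.sign_off())"
```

```text
the job is handed in; nothing more can be done
None
```

The small container is closed and the job handed in: the lid is fully home, both end clips are shut and staying shut in the last pictures, it slid only about 6 mm, and nothing else was touched.

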